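# Pin back the belt tensioner of a paint mixer

### The arm

A 7-joint arm with a two-finger parallel gripper is mounted at the origin on the work surface. World frame = base frame: x ahead of the robot, y to its left, z up, the work surface at z = 0. Lengths are in m, angles in degrees, forces in N, time in s.
With the tool pointing down it reaches from about 0.4 to 0.925 m from the base axis. Payload 4.1 kg.
Tool frame: the origin (TCP) lies at the centre of the arm's flange, where the gripper is bolted on; the fingertips stand 173 mm ahead of it and the grasp point (between the pads) lies 155 mm ahead of it; z points along the fingers, y is the direction in which the jaws open and shut (so a half turn about z gives the same grasp; the last joint's range is limited). The gripper opens to 85 mm and grips with 20 to 120 N. Pads are 22 mm wide; open, the fingers measure 114 mm over their backs; the gripper's body (76 mm by 85 mm) begins 54 mm behind the grasp point. The pads swing forward as they close: fully open they stand 13 mm farther back than shut.
Start: joints at [60.791, 22.827, 2.584, 88.041, -1.071, 69.15, -2.905], TCP at [0.26, -0.596, 0.405] pointing down, gripper open.
Joint ranges: [-161.44, 161.44], [-28.35, 127.94], [-78.24, 83.42], [0, 140.83], [-78.03, 258.03], [13.02, 114.36], [-168.23, 168.23]. Speed limits (degrees/s): [147.25, 147.25, 180, 180, 180, 180, 180].

### API

Orientations are given as [roll, pitch, yaw] about the fixed x, y, z axes, in that order (R = Rz(yaw) Ry(pitch) Rx(roll)).
In Python, from station import robot gives the robot as it stands. The module is installed in compiled form; this text tells all that it offers.
- The arm moves only by the tool drive_tool, never from a script. Its argument "increments" is a list of rows, each a list of 6 numbers: the shift along the tool's x, y, z in cm, then the turn, a rotation vector about the tool's x, y, z in degrees. A call has 1 to 8 rows; each row shifts and turns the commanded pose from where the row before left it, along the tool's axes as they then stand; what a row does not reach is not made up. A row lasts 1/10 s, in which the tool goes at most 50 mm and 8.59 degrees, less where a joint would pass 70% of its speed; a pose out of reach is approached as far as the arm can. A call is refused whole if a number of a shift passes 5 or a number of a turn 8.59, either way. A call with a gripper value outside its range is refused whole. "grip" is the finger opening in cm, from 0 to 8.54, set as the call begins (left out, the last holds). The fingers move at their own pace and stop on an object; "grip_force" is the grip in N (left out, the last holds). Time passes only in rows, so rows that do not move let the fingers close. It gives the time, the measured TCP pose, the force and the opening at its end, in the units of the state.
- robot.sense(): the state, without advancing time (a new reading comes with each control period).
- robot.get_image(name): name is "scene" or "top" or "wrist"; returns a dict with "image" (480x640x3 uint8, red, green, blue), "depth" (480x640 float32, m along the optical axis (not along the pixel's ray), 0 where there is no reading), "fx", "fy", "cx", "cy" (pixels), "rvec" (rotation vector, rad) and "tvec" (3), from world to camera coordinates, as OpenCV has them. Camera axes: x right, y down, z forward; pixel columns grow to the right and rows downward; lengths in m; the calibration is good to about 2 mm. The wrist camera is an equidistant fisheye: a pixel r from the principal point sees the ray r / f radians off the axis. A picture is of the moment at which its call begins.
- robot.sign_off(): hands the job in, once; it reports no verdict.
The state is a dict: "time_s": time; "joint_positions": joint angles; "qd": joint speeds; "tau": joint torques, N m; "ee_pos": TCP position; "eef_rot": TCP orientation; "contact_force": force on the tool from outside, world axes, zero at the start; "torque": the same for the moment, N m; "gripper_width": finger opening in m.
Only numpy, scipy, OpenCV 4.12 (cv2) and the standard library are available. Lean on these libraries where they do the work, as an engineer would, in place of code of your own. Each camera call takes 0.05 s, during which the arm holds its last target. There are 200 camera calls.

### The job

The belt is off this paint mixer and a new one is to be fitted: lock its tensioner back out of the way. Take the larger wing-headed pin from the wooden tool block, put it down through the guide block on the tensioner's arm, and with it swing the arm back against its spring, feeling for the lock hole in the plate below; press the pin fully home and let go so that the pin alone holds the arm. Do not force the pin or ram the machine, do not let the arm snap back, and leave everything else where it is.

Things in the scene. Friction and masses are not known exactly. Their poses are not given: they have to be found in the camera images.
- mixer: low grey bench mixer fixed to the table, 364 mm deep (x) x 414 mm wide (y); flat deck 85 mm above the table with a turntable, a motor pulley and, at the corner to the robot's right and nearest it, the belt tensioner: an L-shaped arm on a pivot, one leg with an idler wheel, the other with a square guide block. x points away from the robot at yaw 0. Origin: on the table below the deck's middle
- pivot (a point): point on the upright pivot axis of the tensioner arm, 124 mm above the table, level with the guide block's top; x, y axes are the mixer's. Under the guide's whole swing lies a steel lock plate, its flat top 101 mm above the table (23 mm below this point), with a single round hole, 11.8 mm wide, 16 mm deep, whose centre is 100 mm from this axis
- tensioner (a joint): angle of the tensioner arm, rad: 0 at rest on its stop; grows as the arm is turned back, counter-clockwise from above; end stop 0.75. Spring torque 0.2 N m at 0, plus 0.5 N m per rad (2 to 6 N at the guide); let go, it snaps back. The lock hole comes under the guide somewhere between 0.38 and 0.62: the plate is clamped by hand, so this differs every time and must be felt for
- guide_mouth (a point): centre of the top mouth of the bore in the guide block (steel, 28 mm square, 20 mm tall, its underside 3 mm above the lock plate); moves with the arm, 100 mm from the pivot axis. Bore 11.6 mm wide, upright, right through, square-edged. z up, x away from the pivot, y the way it moves as the joint grows. Within 80 mm of it nothing stands more than 10 mm higher
- pin: the larger wing-headed pin, 69 mm tall, about 70 g, upright in the tool block. Origin: tip of the shank; z up. Shank 10 mm diameter, 35 mm long, its lowest 4 mm tapering to 6 mm; flange 20 mm wide from 35 to 39 mm; flat black wing from 39 to 69 mm, 12 mm thick (y), 32 mm wide (x), to be gripped across its thickness. Home, the flange rests on the guide and the origin is 35 mm below guide_mouth
- tool_block: hardwood block 180 x 70 x 45 mm with three upright 12 mm holes right through, at -55, 0 and +55 mm along its x, in which the two pins and the hex key stand in any order, the pins' flanges on the top of the block. Fixed to the table. Origin: centre of its underside
- spare_pin: thin wing-headed pin, 50 mm tall, 7 mm shank and small 20 x 9 x 16 mm wing; stands in the tool block; bystander. Origin: tip of its shank
- hex_key: T-handled hex key, 80 mm tall with a 68 mm wide black cross handle; stands in the tool block; bystander. Origin: lower tip of its shaft
- wrench: steel open-ended wrench about 140 mm long lying on the mixer's deck; bystander. Origin: its middle, underside
- tub_tall: closed blue paint tub, 108 mm diameter, 135 mm tall; bystander. Origin: centre of its underside
- tub_short: closed white paint tub, 108 mm diameter, 85 mm tall; bystander. Origin: centre of its underside
- tape_roll: roll of masking tape lying flat, 104 mm diameter, 25 mm tall; bystander. Origin: centre of its underside
- tub_lid: yellow tub lid lying flat, 116 mm diameter, 8 mm tall; bystander. Origin: centre of its underside

How it is judged (in metres and radians):
On the way, in this order (a step that is already met when the one before it is completed fails the run):
1. the pin stands in the bore of the guide block, its tip at least 12 mm below the mouth (x of pin in the frame of guide_mouth between -0.004 and 0.004 m and y of pin in the frame of guide_mouth between -0.004 and 0.004 m and z of pin in the frame of guide_mouth below -0.012 m and angle between pin's own z axis and vertical below 0.15 rad and value of joint tensioner below 0.2 rad), for 0.2 s.
2. the arm is turned back past 0.3 rad with the pin in the guide (x of pin in the frame of guide_mouth between -0.004 and 0.004 m and y of pin in the frame of guide_mouth between -0.004 and 0.004 m and z of pin in the frame of guide_mouth below -0.012 m and value of joint tensioner above 0.3 rad), for 0.2 s.
At the end, for the whole second after the job is handed in: The pin is upright (within 0.15 rad) in the guide's bore (axes within 4 mm), fully home with its tip 32 to 38 mm below the guide's mouth (flange within 3 mm of the guide), and the arm stands still, locked back at between 0.33 and 0.68 rad, pin at rest (x of pin in the frame of guide_mouth between -0.004 and 0.004 m and y of pin in the frame of guide_mouth between -0.004 and 0.004 m and z of pin in the frame of guide_mouth between -0.038 and -0.032 m and angle between pin's own z axis and vertical below 0.15 rad and value of joint tensioner between 0.33 and 0.68 rad and velocity of joint tensioner between -0.05 and 0.05 rad/s and linear speed of pin below 0.01 m/s); the robot touches nothing.
It fails at once if the pin is forced: its contacts with the mixer add up to more than 60 N (contact force between pin and mixer above 60 N).
It fails at once if the robot rams the mixer: more than 30 N between robot and mixer (contact force between any of the fingers, the arm and mixer above 30 N).
It fails at once if the tensioner arm snaps back (faster than 4 rad/s) (velocity of joint tensioner below -4 rad/s).
It fails at once if a bystander is moved by more than 30 mm (distance of any of spare_pin, hex_key, wrench, tub_tall, tub_short, tape_roll, tub_lid from where it was at the start of the episode above 0.03 m).
It also fails if it takes over 58 s, if anything falls off the work surface, if the arm or the gripper's body presses on something with over 40 N, if the wrist force passes 120 N, or if a joint passes its speed limit or range.

## Working session

There is one attempt and no reset: what is moved stays moved. The work goes in short steps, Python scripts to look and compute and a tool call to move; the robot and the scene stay as the last step left them, time stands still between calls to the robot, and variables do not carry over. Pictures are saved under pics/ and viewed, about 8 in all and at most 12, crops included, and the job is handed in when it is done.

Besides the shell and the picture viewer there is one more tool, called after "Request:" as name(argument=value, ...), one argument or row to a line, values as JSON. drive_tool: Moves the arm, as the interface text tells. Its arguments: {"type":"object","properties":{"increments":{"type":"array","items":{"type":"array","items":{"type":"number"}}},"grip":{"type":"number"},"grip_force":{"type":"number"}},"required":["increments"]}

```bash
mkdir -p pics; cat > h.py <<'E'
import numpy as np, cv2
from station import robot
from scipy.spatial.transform import Rotation as Ro
def cam(n):
    d=robot.get_image(n); R=Ro.from_rotvec(np.ravel(d['rvec'])).as_matrix(); t=np.ravel(d['tvec'])
    d['R']=R; d['C']=-R.T@t; return d
def ray(d,u,v,fish=False):
    x=(u-d['cx'])/d['fx']; y=(v-d['cy'])/d['fy']
    if fish:
        r=np.hypot(x,y)+1e-12; c=np.array([np.sin(r)*x/r,np.sin(r)*y/r,np.cos(r)])
    else: c=np.array([x,y,1.])
    return d['R'].T@c
def onz(d,u,v,z,fish=False):
    w=ray(d,u,v,fish); return d['C']+w*(z-d['C'][2])/w[2]
def pts(d):
    v,u=np.mgrid[:480,:640]; Z=d['depth']; c=np.stack([(u-d['cx'])/d['fx']*Z,(v-d['cy'])/d['fy']*Z,Z],-1)
    return c@d['R']+d['C']
def save(n,im): cv2.imwrite('pics/'+n+'.png',cv2.cvtColor(im,cv2.COLOR_RGB2BGR))
E
python3 - <<'E'
from h import *
for n in ['top','scene']:
    d=cam(n); save(n+'0',d['image']); np.savez(n+'0',**d); print(n,d['C'],d['R'][2],d['fx'])
s=robot.sense(); print(s)
E
```

```text
top [0.2547733  0.00763581 1.40513552] [ 0.17145743 -0.01665676 -0.98505071] 511.55759933802574
scene [ 1.2047156  -0.44715365  0.8385358 ] [-0.63851896  0.3963242  -0.65971256] 433.0058375536031
{'time_s': 0.1, 'joint_positions': array([60.79171431, 22.86816777,  2.57951929, 88.10698902, -1.06935969,
       69.14825666, -2.90575402]), 'qd': array([ 0.03209328, -0.00556539,  0.00142029, -0.21029092, -0.01331059,
        0.01917505,  0.02685643]), 'tau': array([ 4.04566264e-03, -4.76259291e+01,  1.37008622e+00, -2.54949367e+01,
        1.18135949e-02,  4.99028698e-03, -3.48507945e-05]), 'ee_pos': array([ 0.25950276, -0.59566875,  0.40376103]), 'eef_rot': array([-1.79901039e+02,  8.51943084e-03,  2.35431111e+01]), 'contact_force': array([ 0.16384938, -0.19644637,  0.08829128]), 'torque': array([0.01402067, 0.00893673, 0.01922177]), 'gripper_width': 0.08513738535490152}
```

View pics/top0.png

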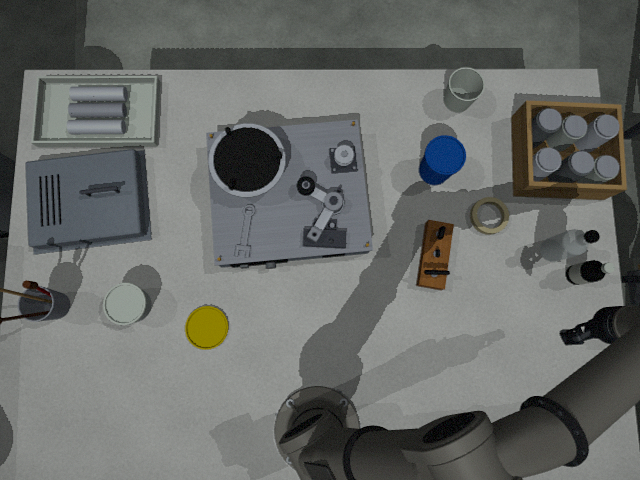

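View pics/scene0.png

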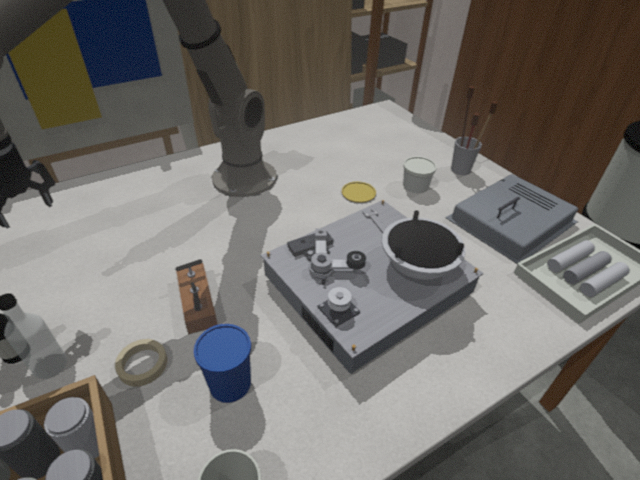

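The top view has the mixer at pixels (290,190) and the tensioner pivot near (334,201). The guide block is near (313,236) and the tool block at (435,255), with handles at rows 232, 252 and 271. I'll enlarge both regions.

```bash
python3 - <<'E'
from h import *
d=dict(np.load('top0.npz')); im=d['image']; 
a=cv2.resize(im[210:300,405:465],None,fx=6.5,fy=6.5,interpolation=cv2.INTER_CUBIC)
b=cv2.resize(im[165:260,290:360],None,fx=5.6,fy=6.15,interpolation=cv2.INTER_CUBIC)
b=cv2.resize(b,(392,585))
a=a[:585]
save('z1',np.hstack([a,b]))
P=pts(d)
for u,v in [(440,232),(437,252),(434,271),(313,236),(334,201),(300,245),(435,240),(433,262)]:
    print((u,v),P[v-1:v+2,u-1:u+2].reshape(-1,3)[np.argsort(P[v-1:v+2,u-1:u+2,2].ravel())[-3]].round(3))
E
```

```text
(440, 232) [ 0.506 -0.331  0.078]
(437, 252) [ 0.457 -0.321  0.066]
(434, 271) [ 0.404 -0.306  0.085]
(313, 236) [0.491 0.011 0.127]
(334, 201) [ 0.584 -0.044  0.132]
(300, 245) [0.472 0.045 0.087]
(435, 240) [ 0.49  -0.322  0.046]
(433, 262) [ 0.432 -0.316  0.048]
```

View pics/z1.png

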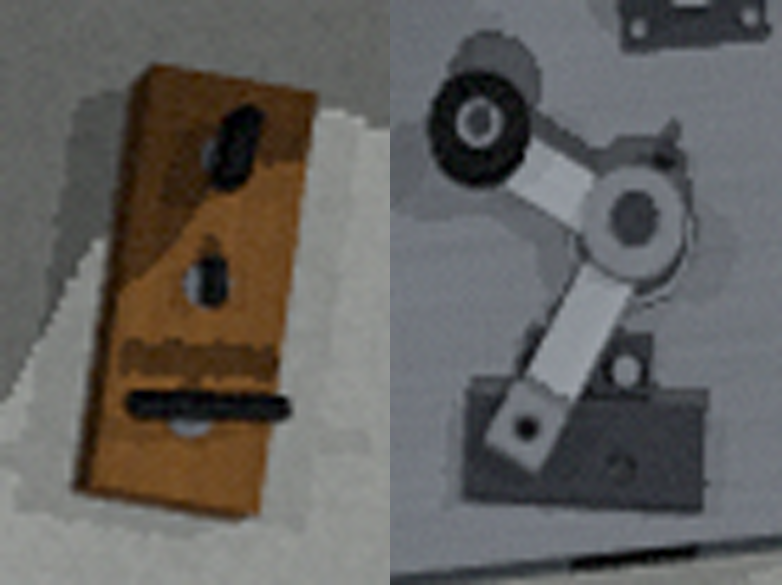

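```bash
python3 - <<'E'
from h import *
d=dict(np.load('top0.npz')); 
B=onz(d,314.5-.5,234.5-.5,.124);V=onz(d,333.1,199.9,.132);H=onz(d,330.6,240,.101)
print('bore',B,'piv',V,'hole?',H,np.linalg.norm((B-V)[:2]),np.linalg.norm((H-V)[:2]))
ang=lambda p:np.degrees(np.arctan2(*(p-V)[[1,0]])); print(ang(B),ang(H), np.radians((ang(H)-ang(B))%360))
P=pts(d)[210:300,405:465]; z=P[...,2]
# block top corners
g=cv2.cvtColor(d['image'][210:300,405:465],cv2.COLOR_RGB2HSV)
m=((z>.058)&(z<.1)&(P[...,0]>.485)); q=P[m]; print(len(q),q.mean(0),q[:,2].max())
# black mask
im=d['image'][210:300,405:465].astype(int)
for r in [(10,30),(35,50),(58,68)]:
    k=(im.max(-1)<45); k[:r[0]]=0;k[r[1]:]=0
    v,u=np.nonzero(k); w=np.array([onz(d,a+405,b+210,.079) for a,b in zip(u,v)])[:,:2]
    c,s,_=cv2.minAreaRect(w.astype(np.float32)),0,0
    print(len(w),w.mean(0),c)
    U,S,Vt=np.linalg.svd(w-w.mean(0)); print('dir',np.degrees(np.arctan2(Vt[0,1],Vt[0,0])))
m=(abs(z-.045)<.004); c=cv2.minAreaRect(P[m][:,:2].astype(np.float32)); print('block',c)
E
```

```text
bore [0.49690372 0.00555023 0.124     ] piv [ 0.58394583 -0.04413779  0.132     ] hole? [ 0.4850885  -0.03734068  0.101     ] 0.10022588569862798 0.09909072306421936
150.28009619927582 176.06671566394104 0.4500614126172657
76 [ 0.50817868 -0.3316707   0.07469325] 0.08446181236201489
122 [ 0.50909204 -0.31778169] ((0.5072066783905029, -0.3110365867614746), (0.05309643596410751, 0.050155624747276306), 73.33863067626953)
dir -94.04831643764597
48 [ 0.45343899 -0.30356859] ((0.4509243965148926, -0.29981666803359985), (0.046359382569789886, 0.037822652608156204), 79.4337158203125)
dir -89.08265058794214
114 [ 0.40154184 -0.30696829] ((0.4042268991470337, -0.30364730954170227), (0.023110393434762955, 0.08044106513261795), 5.552664279937744)
dir -90.69351015804773
block ((0.4552208483219147, -0.32312750816345215), (0.0713423639535904, 0.18056215345859528), 78.95539093017578)
```

The larger pin is in the far hole, near (0.509, -0.334), with its top at about 79 mm. The block measures 71 x 180 mm, which fits. A dark hole in the lock plate lies 99 mm from the pivot at about 0.45 rad, so I have a good starting angle for the feel. Moving above the pin.

Request:
drive_tool(
  increments=[
    [4.16,-1.76,0.5,0,0,0],
    [4.16,-1.76,0.5,0,0,0],
    [4.16,-1.76,0.5,0,0,0],
    [4.16,-1.76,0.5,0,0,0],
    [4.16,-1.76,0.5,0,0,0],
    [4.16,-1.76,0.5,0,0,0],
    [4.16,-1.76,0.5,0,0,0],
    [4.16,-1.76,0.5,0,0,0],
  ],
  grip=8.5,
)

```text
time_s: 0.9
ee_pos: [0.5093, -0.3324, 0.3642]
eef_rot: [-180.0, 0.0, 23.5]
contact_force: [0.6, -0.4, 0.0]
gripper_width: 0.0846
```

Request:
drive_tool(
  increments=[
    [0,0,0,0,0,7.5],
    [0,0,0,0,0,7.5],
    [0,0,0,0,0,7.5],
    [0,0,0,0,0,7.5],
    [0,0,0,0,0,7.5],
    [0,0,0,0,0,0],
    [0,0,0,0,0,0],
  ],
)

```text
time_s: 1.6
ee_pos: [0.5084, -0.3338, 0.3644]
eef_rot: [-180.0, 0.0, -13.8]
contact_force: [-0.9, 0.1, 0.7]
gripper_width: 0.0846
```

```bash
python3 - <<'E'
from h import *
d=cam('wrist'); np.savez('w1',**d); print(d['C'],d['R'][2],d['fx'],d['cx'],d['cy']); s=robot.sense(); print(s['ee_pos'],s['eef_rot'],s['contact_force'],s['joint_positions'])
save('w1',d['image'])
E
```

```text
[ 0.57419971 -0.34937392  0.3342597 ] [-0.25871877  0.06298454 -0.96389706] 371.64829954431775 318.143336928091 233.07670855578021
[ 0.50842329 -0.33381432  0.36445283] [-1.79995336e+02  2.63289304e-02 -1.38219015e+01] [-0.25552324  0.70429043  0.41982605] [ 28.61558271  20.41172145   0.82099302  96.75288812  -0.31884974
  62.86428851 -74.29130917]
```

View pics/w1.png

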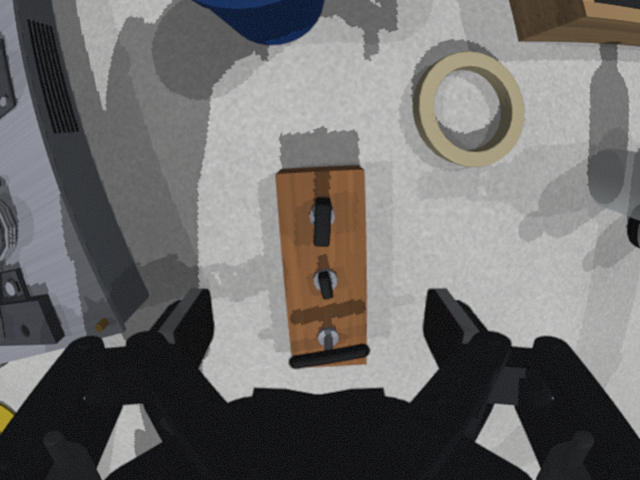

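The wrist view shows the larger pin's wing at pixels (322,222), nearly along the image's vertical. Next I'll measure the wing's centre line.

```bash
python3 - <<'E'
from h import *
d=dict(np.load('w1.npz')); im=d['image'].astype(int)
k=(im.max(-1)<50)
for v in range(194,250,3):
    u=np.nonzero(k[v,305:340])[0]+305
    if len(u): 
        a=onz(d,u.min()-.5,v,.079,1);b=onz(d,u.max()+.5,v,.079,1); print(v,u.min(),u.max(),a[:2].round(4),b[:2].round(4),np.linalg.norm(a-b).round(4))
g=[];W=[]
for v in range(212,243):
    u=np.nonzero(k[v,305:340])[0]+305
    g.append(onz(d,(u.min()+u.max())/2,v,.079,1)[:2])
g=np.array(g);p=np.polyfit(g[:,0],g[:,1],1);print('yaw',np.degrees(np.arctan(p[0])),'y at .509',np.polyval(p,.509))
E
```

```text
197 317 327 [ 0.5313 -0.3378] [ 0.5294 -0.3452] 0.0077
200 315 329 [ 0.5295 -0.3359] [ 0.527  -0.3461] 0.0105
203 315 330 [ 0.5275 -0.3354] [ 0.5248 -0.3463] 0.0112
206 315 330 [ 0.5254 -0.3349] [ 0.5227 -0.3458] 0.0112
209 315 331 [ 0.5233 -0.3344] [ 0.5205 -0.346 ] 0.0119
212 315 330 [ 0.5212 -0.3339] [ 0.5185 -0.3448] 0.0112
215 315 329 [ 0.5191 -0.3333] [ 0.5166 -0.3436] 0.0106
218 315 329 [ 0.517  -0.3328] [ 0.5145 -0.3431] 0.0106
221 315 329 [ 0.5149 -0.3323] [ 0.5124 -0.3426] 0.0106
224 315 329 [ 0.5128 -0.3318] [ 0.5102 -0.3421] 0.0106
227 315 329 [ 0.5106 -0.3313] [ 0.5081 -0.3416] 0.0106
230 315 329 [ 0.5085 -0.3307] [ 0.506  -0.3411] 0.0107
233 315 329 [ 0.5064 -0.3302] [ 0.5038 -0.3406] 0.0107
236 314 328 [ 0.5044 -0.329 ] [ 0.5018 -0.3394] 0.0107
239 314 328 [ 0.5022 -0.3284] [ 0.4996 -0.3388] 0.0107
242 314 328 [ 0.5    -0.3279] [ 0.4975 -0.3383] 0.0108
245 317 327 [ 0.4973 -0.3294] [ 0.4954 -0.3371] 0.0079
yaw -16.12035285140689 y at .509 -0.3361422559531133
```

Request:
drive_tool(
  increments=[
    [0.26,0.16,2,0,0,2.3],
    [0,0,3,0,0,0],
    [0,0,3,0,0,0],
    [0,0,3,0,0,0],
    [0,0,2,0,0,0],
    [0,0,1,0,0,0],
    [0,0,0,0,0,0],
  ],
)

```text
time_s: 2.35
ee_pos: [0.5101, -0.3358, 0.2234]
eef_rot: [-180.0, 0.2, -16.2]
contact_force: [1.1, 0.2, 0.6]
gripper_width: 0.0854
```

Request:
drive_tool(
  increments=[
    [0,0,0,0,0,0],
    [0,0,0,0,0,0],
    [0,0,0,0,0,0],
    [0,0,0,0,0,0],
    [0,0,0,0,0,0],
    [0,0,0,0,0,0],
    [0,0,0,0,0,0],
  ],
  grip=0.6,
  grip_force=40,
)

```text
time_s: 3.05
ee_pos: [0.5108, -0.3362, 0.2253]
eef_rot: [180.0, -0.1, -16.3]
contact_force: [-0.2, 0.2, 3.9]
gripper_width: 0.0114
```

Request:
drive_tool(
  increments=[
    [0,0,-0.5,0,0,0],
    [0,0,-1.5,0,0,0],
    [0,0,-3,0,0,0],
    [0,0,-4,0,0,0],
    [0,0,-4,0,0,0],
    [0,0,-2,0,0,0],
    [0,0,-1,0,0,0],
    [0,0,0,0,0,0],
  ],
)

```text
time_s: 3.85
ee_pos: [0.5107, -0.3361, 0.3864]
eef_rot: [180.0, -0.1, -16.3]
contact_force: [-0.3, -0.2, -1.8]
gripper_width: 0.0113
```

Request:
drive_tool(
  increments=[
    [-0.7,-2,0,0,0,0],
    [-1.4,-4.2,0,0,0,0],
    [-1.6,-4.7,0,0,0,0],
    [-1.6,-4.7,0,0,0,0],
    [-1.6,-4.7,0,0,0,0],
    [-1.6,-4.7,0,0,0,0],
    [-1.4,-4.4,0,0,0,0],
    [-1.03,-3.0,0,0,0,0],
  ],
)

```text
time_s: 4.65
ee_pos: [0.4951, 0.0093, 0.383]
eef_rot: [180.0, 0.2, -16.0]
contact_force: [0.5, 0.3, 0.1]
gripper_width: 0.0113
```

Request:
drive_tool(
  increments=[
    [0,0,0,0,0,0],
    [0,0,0,0,0,0],
    [0,0,0,0,0,0],
  ],
)

```text
time_s: 4.95
ee_pos: [0.4961, 0.0041, 0.3836]
eef_rot: [179.9, 0.1, -16.4]
contact_force: [0.3, 0.2, -1.5]
gripper_width: 0.0114
```

```bash
python3 - <<'E'
from h import *
d=cam('wrist'); np.savez('w2',**d); s=robot.sense(); print(s['ee_pos'],s['eef_rot'],s['contact_force'],s['torque'])
t=cam('top'); np.savez('t2',**t); sc=cam('scene'); np.savez('s2',**sc)
# tool axis pixels in scene/top
p=s['ee_pos']
for c in (t,sc):
    for z in (.124,p[2]-.215):
        q=c['R']@(np.array([.497,.0055,z])-c['C']); print(q[:2]/q[2]*c['fx']+[c['cx'],c['cy']])
a=cv2.resize(d['image'][150:450,200:440],None,fx=2,fy=2)[:600]
b=cv2.resize(sc['image'][190:310,250:320],(350,600),interpolation=cv2.INTER_CUBIC)
save('w2',np.hstack([a[:,40:440],b]))
E
```

```text
[0.49620288 0.00387433 0.38387871] [ 1.79930848e+02  8.39858676e-02 -1.64204869e+01] [-0.10650894 -0.90202395 -0.98840225] [-0.02856693  0.0110822  -0.0088861 ]
[314.01939843 233.96271312]
[314.020921   230.57542528]
[321.67013467 230.85350925]
[322.15913494 217.06583794]
```

View pics/w2.png

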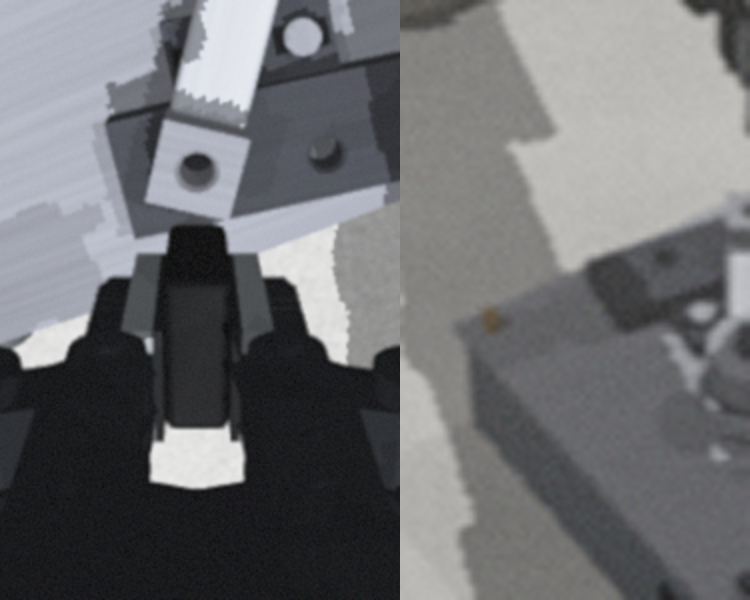

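The wrist view shows the pin gripped with its wing square between the pads. The bore is at about full-image pixel (319,235). The second hole in the plate is also visible.

```bash
python3 - <<'E'
from h import *
d=dict(np.load('w2.npz')); e=np.array([.4962,.0039,.3839])
im=d['image'].astype(np.uint8)
z=e[2]-.146
c=[onz(d,u,v,z,1) for u,v in ((302.5,292),(335,292),(335,362),(302.5,362))]
print('wing top corners rel tcp',[(x-e)[:2].round(4) for x in c],'mean',np.mean(c,0)-e)
# bore: darkest blob
g=cv2.cvtColor(im,cv2.COLOR_RGB2GRAY)[222:250,305:335]; m=(g<95).astype(np.uint8); n,l,st,ce=cv2.connectedComponentsWithStats(m)
for i in range(1,n):
    if st[i,4]>20:
        u,v=ce[i]+[305,222]; print(st[i],(u,v),onz(d,u,v,.124,1))
sc=dict(np.load('s2.npz')); b=cv2.resize(sc['image'][170:260,285:360],(600,600*90//75)[::1],interpolation=cv2.INTER_CUBIC)
save('s2',cv2.resize(b,(500,600)))
E
```

```text
wing top corners rel tcp [array([0.0155, 0.0014]), array([ 0.0124, -0.0092]), array([-0.0158, -0.0015]), array([-0.0124,  0.0102])] mean [-8.16215790e-05  2.16542029e-04 -1.46000000e-01]
[  5   5  17  16 215] (np.float64(318.31162790697675), np.float64(234.47906976744187)) [0.49885348 0.0031893  0.124     ]
```

View pics/s2.png

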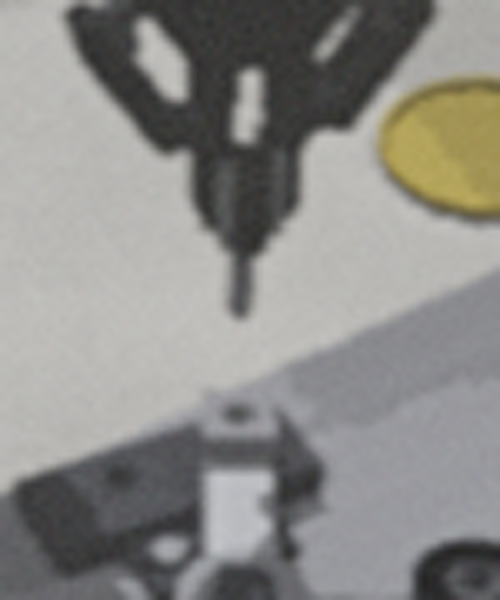

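The scene view shows the pin upright in the grip, with its tip almost above the bore. The top and wrist estimates of the bore differ by about 2.5 mm, so I'll go between them, lower the pin and look again from close by.

Request:
drive_tool(
  increments=[
    [0.11,-0.09,1,0,0,0],
    [0,0,1.5,0,0,0],
    [0,0,0.9,0,0,0],
    [0,0,0,0,0,0],
    [0,0,0,0,0,0],
  ],
)

```text
time_s: 5.6
ee_pos: [0.4978, 0.006, 0.3505]
eef_rot: [180.0, 0.0, -16.3]
contact_force: [-0.2, 0.1, -0.2]
gripper_width: 0.0111
```

```bash
python3 - <<'E'
from h import *
d=cam('wrist'); np.savez('w3',**d); s=robot.sense(); e=s['ee_pos']; print(e,s['eef_rot'],s['contact_force'])
t=cam('scene'); np.savez('s3',**t)
a=cv2.resize(d['image'][130:350,235:395],(436,600),interpolation=cv2.INTER_CUBIC)
b=cv2.resize(t['image'][195:245,305:337],None,fx=11,fy=11,interpolation=cv2.INTER_CUBIC)
b=cv2.copyMakeBorder(b,0,50,0,0,cv2.BORDER_CONSTANT)
save('w3',np.hstack([a,b]))
E
```

```text
[0.4979427  0.00601246 0.35097211] [-1.79992832e+02 -3.42089095e-02 -1.62713547e+01] [ 0.49363309 -1.06088448 -0.0377475 ]
```

View pics/w3.png

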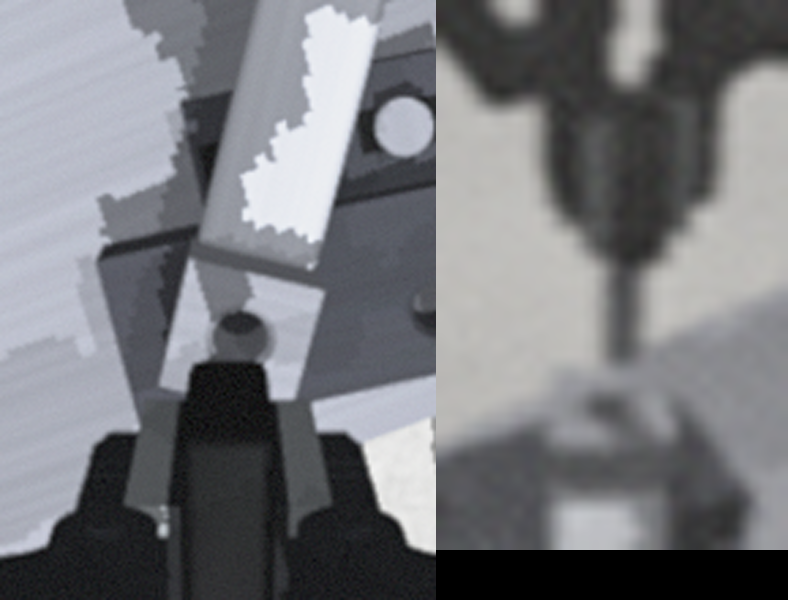

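The wrist crop shows the bore rim spanning columns 208 to 275 with its top at row 311. That puts its centre near crop (242,343), which is full-image (323.8,255.5).

```bash
python3 - <<'E'
from h import *
d=dict(np.load('w3.npz')); e=np.array([.4979,.0060,.3510])
k=436/160
f=lambda x,y:(235+x/k-.5,130+y/(600/220)-.5)
for n,p in dict(bore=(241.5,343),L=(208,340),R=(275,345),T=(245,311)).items(): print(n,onz(d,*f(*p),.124,1))
# guide block top corners
C=[onz(d,*f(*p),.124,1) for p in ((190,262),(325,292),(296,400),(160,388))]
print(np.array(C).round(4)); 
# wing top face
z=e[2]-.146
W=[onz(d,*f(*p),z,1) for p in ((190,443),(270,443))]; print('wing far edge rel tcp',np.array(W)-e, 'mid expected', 16*np.array([np.cos(np.radians(-16.3)),np.sin(np.radians(-16.3))]))
c=dict(np.load('s3.npz'))
q=c['R']@(e-[0,0,.215]-c['C']); print('tip proj scene',q[:2]/q[2]*c['fx']+[c['cx'],c['cy']],'seen tip',305+622/11-.5,195+358/11-.5)
for B in ([.4969,.0056,.124],[.4985,.0035,.124]):
    q=c['R']@(np.array(B)-c['C']); print('bore',q[:2]/q[2]*c['fx']+[c['cx'],c['cy']],'seen',305+612/11-.5,195+403/11-.5)
E
```

```text
bore [0.4976378  0.00350288 0.124     ]
L [0.50018209 0.00990504 0.124     ]
R [ 0.49528627 -0.00297275  0.124     ]
T [0.50402475 0.00092773 0.124     ]
[[ 0.517   0.0087  0.124 ]
 [ 0.5033 -0.0157  0.124 ]
 [ 0.4823 -0.004   0.124 ]
 [ 0.4929  0.0225  0.124 ]]
wing far edge rel tcp [[ 0.01571223  0.00072539 -0.146     ]
 [ 0.01291041 -0.0088579  -0.146     ]] mid expected [15.35688467 -4.49066734]
tip proj scene [322.15222161 227.37654395] seen tip 361.04545454545456 227.04545454545456
bore [321.68329474 230.8188099 ] seen 360.1363636363636 231.13636363636363
bore [321.30439479 231.4376461 ] seen 360.1363636363636 231.13636363636363
```

The wrist and scene views now agree that the bore is at about (0.498, 0.0035). I'll correct laterally, then descend gently.

Request:
drive_tool(
  increments=[
    [0.09,0.23,0,0,0,0],
    [0,0,0,0,0,0],
    [0,0,0.4,0,0,0],
    [0,0,0.3,0,0,0],
    [0,0,0,0,0,0],
  ],
)

```text
time_s: 6.2
ee_pos: [0.4976, 0.0037, 0.343]
eef_rot: [180.0, 0.1, -16.3]
contact_force: [-0.0, -0.4, -0.9]
gripper_width: 0.0112
```

Request:
drive_tool(
  increments=[
    [0,0,0.2,0,0,0],
    [0,0,0.2,0,0,0],
    [0,0,0.2,0,0,0],
    [0,0,0,0,0,0],
  ],
)

```text
time_s: 6.6
ee_pos: [0.4978, 0.0036, 0.3374]
eef_rot: [180.0, 0.0, -16.3]
contact_force: [-0.2, 0.2, -1.0]
gripper_width: 0.0114
```

Request:
drive_tool(
  increments=[
    [0,0,0.2,0,0,0],
    [0,0,0.2,0,0,0],
    [0,0,0.2,0,0,0],
    [0,0,0,0,0,0],
  ],
)

```text
time_s: 7.0
ee_pos: [0.498, 0.0036, 0.3315]
eef_rot: [180.0, -0.0, -16.3]
contact_force: [0.0, -0.3, -1.2]
gripper_width: 0.0112
```

Request:
drive_tool(
  increments=[
    [0,0,0.2,0,0,0],
    [0,0,0.2,0,0,0],
    [0,0,0.2,0,0,0],
    [0,0,0.2,0,0,0],
    [0,0,0.2,0,0,0],
    [0,0,0,0,0,0],
    [0,0,0,0,0,0],
    [0,0,0,0,0,0],
  ],
)

```text
time_s: 7.8
ee_pos: [0.498, 0.0035, 0.3217]
eef_rot: [180.0, -0.0, -16.3]
contact_force: [1.5, -1.3, -1.5]
gripper_width: 0.0111
```

The tip is about 17.6 mm down the bore with low forces. Next come the arc increments in tool axes.

```bash
python3 - <<'E'
import numpy as np
a0=np.radians(150.26);y=np.radians(-16.3)
T=np.array([[np.cos(y),np.sin(y)],[np.sin(y),-np.cos(y)]])
q=np.arange(0,.66,.04);P=.1*np.stack([np.cos(a0+q),np.sin(a0+q)],1)
for a,b,s in zip(q,q[1:],np.diff(P,axis=0)@T.T*100): print(a.round(2),b.round(2),s.round(3), (np.array([.585,-.0462])+.1*np.array([np.cos(a0+b),np.sin(a0+b)])).round(4))
E
```

```text
0.0 0.04 [-0.085  0.391] [ 4.963e-01 -1.000e-04]
0.04 0.08 [-0.069  0.394] [ 0.4945 -0.0037]
0.08 0.12 [-0.054  0.396] [ 0.4929 -0.0073]
0.12 0.16 [-0.038  0.398] [ 0.4914 -0.0111]
0.16 0.2 [-0.022  0.399] [ 0.49   -0.0148]
0.2 0.24 [-0.006  0.4  ] [ 0.4889 -0.0187]
0.24 0.28 [0.01 0.4 ] [ 0.4878 -0.0225]
0.28 0.32 [0.026 0.399] [ 0.487  -0.0264]
0.32 0.36 [0.042 0.398] [ 0.4863 -0.0304]
0.36 0.4 [0.058 0.396] [ 0.4857 -0.0343]
0.4 0.44 [0.074 0.393] [ 0.4853 -0.0383]
0.44 0.48 [0.089 0.39 ] [ 0.4851 -0.0423]
0.48 0.52 [0.105 0.386] [ 0.485  -0.0463]
0.52 0.56 [0.12  0.381] [ 0.4851 -0.0503]
0.56 0.6 [0.135 0.376] [ 0.4853 -0.0543]
0.6 0.64 [0.15  0.371] [ 0.4857 -0.0583]
```

Request:
drive_tool(
  increments=[
    [-0.08,0.39,0,0,0,0],
    [-0.07,0.39,0,0,0,0],
    [-0.05,0.4,0,0,0,0],
    [0,0,0,0,0,0],
  ],
)

```text
time_s: 8.2
ee_pos: [0.4928, -0.0076, 0.3219]
eef_rot: [-180.0, -0.1, -16.3]
contact_force: [2.8, 1.7, -2.1]
gripper_width: 0.0115
```

Request:
drive_tool(
  increments=[
    [-0.04,0.4,0,0,0,0],
    [-0.02,0.4,0,0,0,0],
    [-0.01,0.4,0,0,0,0],
    [0.01,0.4,0,0,0,0],
    [0,0,0,0,0,0],
  ],
)

```text
time_s: 8.7
ee_pos: [0.4878, -0.0229, 0.322]
eef_rot: [-180.0, -0.1, -16.3]
contact_force: [4.1, 2.4, 0.3]
gripper_width: 0.011
```

Request:
drive_tool(
  increments=[
    [0.06,0.4,0,0,0,0],
    [0.07,0.4,0,0,0,0],
    [0,0,0,0,0,0],
    [0,0,0,0,0,0],
    [0,0,0,0,0,0],
  ],
)

```text
time_s: 9.2
ee_pos: [0.4866, -0.0301, 0.3218]
eef_rot: [180.0, 0.0, -16.2]
contact_force: [2.4, 2.7, 1.6]
gripper_width: 0.0113
```

```bash
python3 - <<'E'
from h import *
d=cam('wrist'); np.savez('w4',**d); s=robot.sense(); e=s['ee_pos']; print(e,s['eef_rot'],s['contact_force'])
a=cv2.resize(d['image'][130:350,215:425],(572,600),interpolation=cv2.INTER_CUBIC); save('w4',a)
E
```

```text
[ 0.48655384 -0.03012592  0.32175916] [ 1.79995271e+02  2.12409676e-02 -1.62413564e+01] [2.04994551 3.67552215 1.87142305]
```

View pics/w4.png

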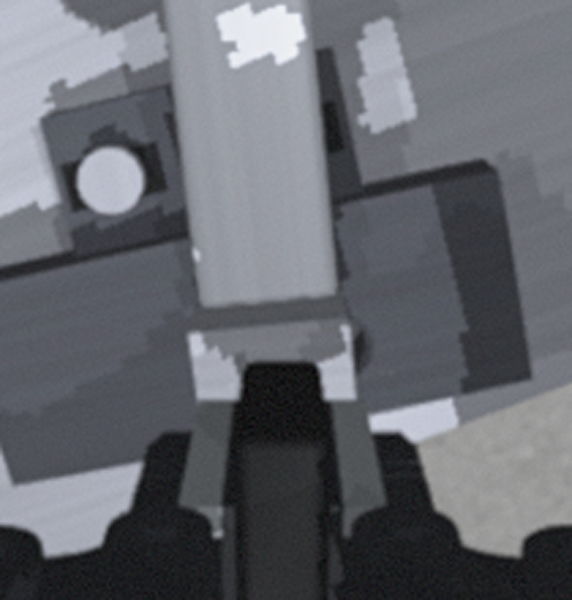

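The arm has swung with the pin in the guide, and the hole's edge peeks out at crop (360,345) to the guide's right. Next I go to about 0.40 rad and lower the pin until it lightly touches the plate.

Request:
drive_tool(
  increments=[
    [0.07,0.3,0,0,0,0],
    [0,0,0.2,0,0,0],
    [0,0,0.2,0,0,0],
    [0,0,0.15,0,0,0],
    [0,0,0,0,0,0],
    [0,0,0,0,0,0],
  ],
)

```text
time_s: 9.85
ee_pos: [0.4863, -0.0335, 0.3161]
eef_rot: [180.0, 0.0, -16.3]
contact_force: [-0.5, 2.8, 3.4]
gripper_width: 0.0112
```

Request:
drive_tool(
  increments=[
    [0,0,0.1,0,0,0],
    [0,0,0,0,0,0],
    [0,0,0,0,0,0],
  ],
)

```text
time_s: 10.15
ee_pos: [0.4863, -0.0334, 0.316]
eef_rot: [180.0, 0.0, -16.3]
contact_force: [-1.6, 3.9, 9.3]
gripper_width: 0.0112
```

The tip is touching the plate (TCP z 0.316, about 9 N). I'll sweep in 1 mm steps with this light load.

Request:
drive_tool(
  increments=[
    [0.02,0.1,0,0,0,0],
    [0.02,0.1,0,0,0,0],
    [0.02,0.1,0,0,0,0],
    [0,0,0,0,0,0],
  ],
)

```text
time_s: 10.55
ee_pos: [0.4862, -0.0346, 0.316]
eef_rot: [-179.8, 0.1, -16.2]
contact_force: [-2.1, 7.3, 9.2]
gripper_width: 0.0108
```

Request:
drive_tool(
  increments=[
    [0.02,0.1,0,0,0,0],
    [0.02,0.1,0,0,0,0],
    [0,0,0,0,0,0],
  ],
)

```text
time_s: 10.85
ee_pos: [0.4861, -0.0361, 0.316]
eef_rot: [-179.8, 0.1, -16.2]
contact_force: [-1.7, 9.9, 9.5]
gripper_width: 0.0118
```

Request:
drive_tool(
  increments=[
    [0.02,0.1,0,0,0,0],
    [0.02,0.1,0,0,0,0],
    [0,0,0,0,0,0],
  ],
)

```text
time_s: 11.15
ee_pos: [0.4857, -0.0398, 0.3152]
eef_rot: [-180.0, 0.0, -16.2]
contact_force: [0.8, 4.8, 3.0]
gripper_width: 0.0113
```

Request:
drive_tool(
  increments=[
    [0.02,0.1,0,0,0,0],
    [0,0,0,0,0,0],
    [0,0,0,0,0,0],
  ],
)

```text
time_s: 11.45
ee_pos: [0.4856, -0.0417, 0.315]
eef_rot: [180.0, 0.0, -16.3]
contact_force: [0.0, 4.3, 1.8]
gripper_width: 0.0115
```

The vertical force fell and z dropped to the commanded value, so the tip is over the hole. Pressing down gently.

Request:
drive_tool(
  increments=[
    [0,0,0.15,0,0,0],
    [0,0,0.1,0,0,0],
    [0,0,0,0,0,0],
    [0,0,0,0,0,0],
  ],
)

```text
time_s: 11.85
ee_pos: [0.4856, -0.0416, 0.3123]
eef_rot: [180.0, 0.0, -16.3]
contact_force: [-0.1, 5.3, 0.2]
gripper_width: 0.0113
```

Request:
drive_tool(
  increments=[
    [0,0,0.15,0,0,0],
    [0,0,0.15,0,0,0],
    [0,0,0.1,0,0,0],
    [0,0,0,0,0,0],
  ],
)

```text
time_s: 12.25
ee_pos: [0.4856, -0.0416, 0.3084]
eef_rot: [180.0, 0.0, -16.3]
contact_force: [0.3, 4.7, 0.1]
gripper_width: 0.0112
```

Request:
drive_tool(
  increments=[
    [0,0,0.15,0,0,0],
    [0,0,0.1,0,0,0],
    [0,0,0,0,0,0],
  ],
)

```text
time_s: 12.55
ee_pos: [0.4857, -0.0416, 0.306]
eef_rot: [180.0, 0.0, -16.3]
contact_force: [-0.3, 4.2, 0.2]
gripper_width: 0.0111
```

Request:
drive_tool(
  increments=[
    [0,0,0.1,0,0,0],
    [0,0,0.1,0,0,0],
    [0,0,0,0,0,0],
    [0,0,0,0,0,0],
  ],
)

```text
time_s: 12.95
ee_pos: [0.4857, -0.0416, 0.3043]
eef_rot: [180.0, 0.0, -16.3]
contact_force: [-0.3, 5.4, 2.8]
gripper_width: 0.011
```

Request:
drive_tool(
  increments=[
    [0,0,0.1,0,0,0],
    [0,0,0,0,0,0],
    [0,0,0,0,0,0],
  ],
)

```text
time_s: 13.25
ee_pos: [0.4858, -0.0416, 0.3042]
eef_rot: [180.0, 0.0, -16.3]
contact_force: [-3.9, 4.9, 11.0]
gripper_width: 0.0114
```

The pin is home: TCP z 0.3043 is exactly as predicted, with the flange reacting at 11 N. I'll ease the side load back so the hole carries the arm before I release.

Request:
drive_tool(
  increments=[
    [0,-0.05,-0.05,0,0,0],
    [0,-0.05,-0.05,0,0,0],
    [0,-0.05,0,0,0,0],
    [0,0,0,0,0,0],
    [0,0,0,0,0,0],
  ],
)

```text
time_s: 13.75
ee_pos: [0.486, -0.0402, 0.3042]
eef_rot: [180.0, 0.1, -16.3]
contact_force: [-3.2, 2.9, 5.6]
gripper_width: 0.0114
```

Request:
drive_tool(
  increments=[
    [-0.02,-0.05,0,0,0,0],
    [0,-0.05,0,0,0,0],
    [0,0,0,0,0,0],
    [0,0,0,0,0,0],
  ],
)

```text
time_s: 14.15
ee_pos: [0.486, -0.0399, 0.3042]
eef_rot: [179.9, 0.0, -16.3]
contact_force: [-2.3, 2.2, 5.6]
gripper_width: 0.0111
```

It moved only 0.3 mm for 1 mm commanded, so the hole now bears the load. Opening the fingers.

Request:
drive_tool(
  increments=[
    [0,0,0,0,0,0],
    [0,0,0,0,0,0],
    [0,0,0,0,0,0],
    [0,0,0,0,0,0],
  ],
  grip=3.0,
)

```text
time_s: 14.55
ee_pos: [0.4863, -0.0396, 0.304]
eef_rot: [180.0, -0.0, -16.3]
contact_force: [-0.1, 0.8, 0.1]
gripper_width: 0.0301
```

Request:
drive_tool(
  increments=[
    [0,0,-0.5,0,0,0],
    [0,0,-1,0,0,0],
    [0,0,-2,0,0,0],
    [0,0,-3,0,0,0],
    [0,0,-3,0,0,0],
    [0,0,-2,0,0,0],
    [0,0,0,0,0,0],
    [0,0,0,0,0,0],
  ],
)

```text
time_s: 15.35
ee_pos: [0.4862, -0.0391, 0.4196]
eef_rot: [-180.0, -0.1, -16.3]
contact_force: [-0.3, 0.0, -1.5]
gripper_width: 0.0304
```

```bash
python3 - <<'E'
from h import *
d=cam('wrist'); s=robot.sense(); print(s['time_s'],s['ee_pos'],s['contact_force'],s['gripper_width'])
t=cam('scene'); np.savez('s5',**t); np.savez('w5',**d)
a=d['image'][100:400,170:470]; a=cv2.resize(a,(450,450))
b=cv2.resize(t['image'][190:265,290:348],(348,450),interpolation=cv2.INTER_CUBIC)
save('w5',np.hstack([a,b]))
# pin position from the wrist (wing top z = .089+.069=.158)
im=d['image'].astype(int)
E
```

```text
15.4 [ 0.48588871 -0.03912335  0.41872722] [ 0.13178947  0.06897319 -0.01631594] 0.030173900050119024
```

View pics/w5.png

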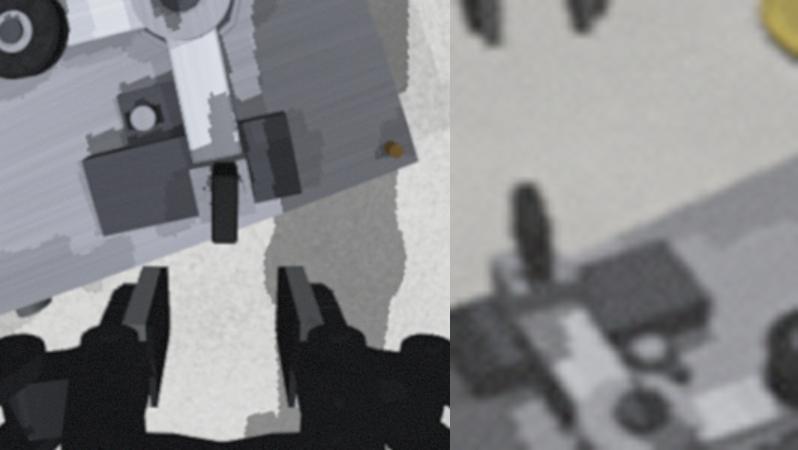

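The pin stands in the guide and the arm is locked back. The apparent lean is only the wing's oblique outline. As a last numeric check, I'll measure the pin's height and whether anything moved over time.

Request:
drive_tool(
  increments=[
    [0,0,-1,0,0,0],
    [-3,0,-1,0,0,0],
    [-3,0,0,0,0,0],
    [0,0,0,0,0,0],
    [0,0,0,0,0,0],
    [0,0,0,0,0,0],
    [0,0,0,0,0,0],
  ],
)

```text
time_s: 16.15
ee_pos: [0.4294, -0.0226, 0.4391]
eef_rot: [180.0, 0.0, -16.3]
contact_force: [0.2, -0.1, -0.4]
gripper_width: 0.03
```

```bash
python3 - <<'E'
from h import *
w=dict(np.load('w5.npz')); s0=dict(np.load('s5.npz'))
im=w['image'].astype(int); k=(im.max(-1)<50); k=k[208:264,305:335]; v,u=np.nonzero(k)
c=cv2.minAreaRect(np.array([onz(w,a+305,b+208,.158,1)[:2] for a,b in zip(u,v)]).astype(np.float32)); print('wing+front at z .158',c)
s=cam('scene'); P=pts(s); m=(abs(P[...,0]-.486)<.03)&(abs(P[...,1]+.04)<.03)&(P[...,2]>.14)
print('pin pts',m.sum(),P[m].mean(0),'top z',np.percentile(P[m][:,2],[90,97,100]))
x=np.abs(s['image'][190:265,290:348].astype(int)-s0['image'][190:265,290:348]).max(-1); x[:25]=0; print('change between',np.percentile(x,[50,95,99.5]))
r=robot.sense(); print(r['time_s'],r['ee_pos'],r['contact_force'],np.abs(r['qd']).max())
E
```

```text
wing+front at z .158 ((0.4890570342540741, -0.04036186635494232), (0.010874546132981777, 0.03500746190547943), 73.47291564941406)
pin pts 2531 [ 0.46449136 -0.03533534  0.52388772] top z [0.62087444 0.62961001 0.63788178]
change between [ 2. 27. 65.]
16.2 [ 0.42931813 -0.02254745  0.4390394 ] [-0.66347626 -0.16933685 -0.27206596] 0.19897113512349296
```

```bash
python3 - <<'E'
from h import *
s=cam('scene'); P=pts(s); m=(abs(P[...,0]-.486)<.025)&(abs(P[...,1]+.04)<.025)&(P[...,2]>.13)&(P[...,2]<.22)
z=np.percentile(P[m][:,2],[90,97,100]); print(m.sum(),P[m].mean(0),z)
if .150<z[1]<.166: print('sign off',robot.sign_off())
E
```

```text
97 [ 0.49173044 -0.04351785  0.14930531] [0.15878356 0.15939287 0.1602469 ]
the job is handed in; nothing more can be done
sign off None
```

I fitted the larger pin, swung the tensioner arm back, and locked it. I handed the job in at about 16 s of the 58 s allowed. The hand-in gives no verdict, so the result rests on my own checks.

- **Fitting and swing:** I took the pin from the tool block, put it about 17 mm down the guide bore and swung the arm back. The tip found the lock hole at about 0.45 rad by position; I have no direct joint reading. I then pressed the pin home and eased the side load onto the hole before opening the fingers.
- **Forces:** The sensed force stayed at about 14 N or less, with 11 N at the final press.
- **Home depth:** The flange seated at TCP height 0.304 m, just as predicted. After release the wing top measured about 0.159 m, against 0.158 m expected.
- **After release:** The pin and arm held their place in the close-up, and the robot was clear of everything.
- **Disagreements:** The first top and wrist camera estimates of the bore differed by about 2.5 mm; I settled this with a closer look. The before-and-after image comparison showed some pixel changes, which I put down to the moving gripper and its shadow but did not check. I did not re-measure the bystanders at the end.

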